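# Put the loose fishing tackle back where it belongs

### The arm

A 7-joint arm with a two-finger parallel gripper is mounted at the origin on the work surface. World frame = base frame: x ahead of the robot, y to its left, z up, the work surface at z = 0. Lengths are in m, angles in rad, forces in N, time in s.
With the tool pointing down it reaches from about 0.425 to 0.925 m from the base axis. Payload 6.8 kg.
Tool frame: the origin (TCP) lies at the very end of the fingers, on their centre line; the grasp point (between the pads) lies 19 mm behind it; z points along the fingers, y is the line along which they close (so a half turn about z gives the same grasp; the last joint's range is limited). The gripper opens to 88 mm and grips with 3 to 60 N. Pads are 20 mm wide; open, the fingers measure 115 mm over their backs; the gripper's body (75 mm by 178 mm) begins 61 mm behind the grasp point.
Start: joints at [1.179, 0.477, 0.022, 1.555, -0.011, 1.109, -0.083], TCP at [0.189, -0.648, 0.223] pointing down, gripper open.
Joint ranges: [-2.96, 2.96], [-0.34, 2.1], [-1.41, 1.46], [0.24, 2.44], [-1.37, 4.51], [0.17, 1.92], [-2.96, 2.96]. Speed limits (rad/s): [2.39, 2.39, 3.14, 3.14, 3.14, 3.14, 3.14].

### API

Orientations are given as a rotation vector (axis times angle).
In Python, from station import robot gives the robot as it stands. The module is installed in compiled form; this text tells all that it offers.
- The arm moves only by the tool jog_arm, never from a script. Its argument "rows" is a list of rows, each a list of 3 entries, a list of its own where there are three numbers: the turn, a rotation vector about the world's x, y, z in shares of 2 rad (1.0 is 2 rad), then the shift along the world's x, y, z in normalised numbers (1 is 0.8 m), then the finger opening in cm, from 0 to 8.78. A call has 1 to 8 rows; each row is the pose to reach, as a shift and turn from the pose commanded when the call began; what a row does not reach only later rows make up. A row lasts 1/8 s, in which the tool goes at most 62.5 mm and 10.7 degrees, less where a joint would pass 70% of its speed; a pose out of reach is approached as far as the arm can. No shift or turn number may pass 1 either way. A call with a gripper value outside its range is refused whole. The fingers move at their own pace and stop on an object; "force" is the grip in N (left out, the last holds). Time passes only in rows, so rows that repeat a pose let the fingers close. It gives the time, the measured TCP pose, the force, the opening and the grip force at its end, in the units of the state.
- robot.read_state(): the state, without advancing time (a new reading comes with each control period).
- robot.capture(name): name is "scene" or "top"; returns a dict with "frame" (480x640x3 uint8, red, green, blue), "fovy" (degrees; the focal length in pixels is half the picture's height over the tangent of half this angle, whatever the lens; pixels are square), "cx", "cy" (the principal point, pixels), "k1" (the pictures are not rectified: a ray, as slopes to the right and down, at radius r is drawn at 1 + k1 r^2 times it, then the intrinsics apply), "pose" (4x4, takes a point from camera to world coordinates). Camera axes: x right, y down, z forward; pixel columns grow to the right and rows downward; lengths in m; the calibration is good to about 2 mm. A picture is of the moment at which its call begins. There is no depth.
- robot.close_job(): hands the job in; it is judged then, once.
Trained networks look in a picture, given as the dict that the camera call returned (one of the last four; its "shot" number tells which), for a name from the list of things; names that differ only in an ending like _2 or _b are one class to them, and where a whole thing is asked for, a point or a joint stands for the part that bears it (a point fixed in the world has none). Each returns a list of dicts, best first, with "score" (0 to 1); they miss things now and then, are a little off and sometimes report something else, mostly with a low value. They report only what shows in the picture. A call takes as long as a camera call. They do not tell look-alikes from the thing itself.
- robot.recognise(picture, label): "position" ([column, row] in pixels, amid what is visible of it).
- robot.outline_of(picture, label): "region" (480x640 bool, what is visible of it) and "position" ([column, row] in pixels, amid what is visible of it).
The state is a dict: "time_s": time; "qpos": joint angles; "joint_vel": joint speeds; "joint_torque": joint torques, N m; "eef_pos": TCP position; "eef_rot": TCP orientation; "wrist_force": force on the tool from outside, world axes, zero at the start; "moment": the same for the moment, N m; "grip_width": finger opening in m; "finger_force": force on a finger pad.
Only numpy, scipy, OpenCV 4.12 (cv2) and the standard library are available. Lean on these libraries where they do the work, as an engineer would, in place of code of your own. Each camera call takes 0.05 s, during which the arm holds its last target. There are 200 camera calls.

### The job

Tidy the loose tackle away: lay the long plug lure lengthwise in the long green box and the short plug lure lengthwise in the short green box, stand both line spools upright side by side in the square wooden tray, and stand the lead sinker upright in the round metal dish. Everything must end up flat on the floor of its own container.

Things in the scene. Friction and masses are not known exactly. Their poses are not given: they have to be found in the camera images.
- long_plug: Long plug lure: plain wooden fish-shaped body 100 mm long, 26 mm wide and 26 mm high over its thickest part (from 31 mm before to 15 mm behind the origin), tapering to both ends, lying keel down; it does not roll. Loose, about 40 g. Origin on its underside at mid-length; own x runs along its length (nose at -x, tail at +x), own y across it, own z up.
- short_plug: Short plug lure: the same plain wood and shape but 62 mm long, 26 mm wide and 26 mm high over its thickest part (from 19 mm before to 9 mm behind the origin), lying keel down. Loose, about 25 g. Origin on its underside at mid-length; own x along its length (nose at -x), own z up.
- wide_spool: Wide low line spool, standing on end: cylinder 50 mm in diameter, 28 mm high, white flanges, grey line. Loose, about 45 g. Origin at the centre of its underside, own z up along its axis.
- slim_spool: Slim tall line spool, standing on end: cylinder 28 mm in diameter, 42 mm high, white flanges, grey line. Loose, about 25 g. Origin at the centre of its underside, own z up along its axis.
- sinker: Lead sinker: dark grey block, 30 by 30 mm square, its sides upright to 26 mm height, then a short cone to 38 mm and a thin brass eye to 45 mm. Loose, about 240 g. Origin at the centre of its underside, own x and y square to its flat sides, own z up.
- long_box: Long green open fly box with a white floor, 140 mm (own x) by 80 mm (own y) outside, 132 by 72 mm inside, walls 4 mm thick, rim 16 mm above the table, inner floor 4 mm above the table. Fixed to the table. Origin at the centre of its underside, own z up.
- short_box: Short green open fly box with a white floor, 96 mm (own x) by 80 mm (own y) outside, 88 by 72 mm inside, walls 4 mm thick, rim 16 mm above the table, inner floor 4 mm above the table. Fixed to the table. Origin at the centre of its underside, own z up.
- spool_tray: Square open tray of pale wood, 128 by 128 mm outside, 118 by 118 mm inside, walls 5 mm thick, rim 18 mm above the table, inner floor 5 mm above the table; room for both spools side by side. Fixed to the table. Origin at the centre of its underside, own x and y square to its walls, own z up.
- dish: Round shallow metal dish, 112 mm across the rim, about 98 mm across its flat inner floor, walls 3 mm thick, rim 16 mm above the table, inner floor 5 mm above the table. Fixed to the table. Origin at the centre of its underside, own z up.
Things that resemble listed ones, but are neither listed nor needed, are in the scene too. Leave any blue, pink or purple look-alike of the long_box alone.

How it is judged:
At the end, for the whole second after the job is handed in: Long plug in long box: within 32 mm along, 30 mm across, 0.4 rad of its length; short plug in short box: 25 mm, 30 mm, 0.5 rad. Both spools in tray: wide within 45, slim 55 mm of centre each way. Sinker within 40 mm of dish centre. All upright (0.2 rad), underside below 11 mm, at rest (z of long_plug in the frame of long_box between 0 and 0.011 m and angle between each of long_plug, short_plug, wide_spool, slim_spool, sinker's own z axis and vertical below 0.2 rad and linear speed of each of long_plug, short_plug, wide_spool, slim_spool, sinker below 0.02 m/s and angular speed of each of long_plug, short_plug, wide_spool, slim_spool, sinker below 0.3 rad/s and x of long_plug in the frame of long_box between -0.032 and 0.032 m and y of long_plug in the frame of long_box between -0.03 and 0.03 m and angle between the x axis of long_plug and the x axis of long_box, either way round below 0.4 rad and z of short_plug in the frame of short_box between 0 and 0.011 m and x of short_plug in the frame of short_box between -0.025 and 0.025 m and y of short_plug in the frame of short_box between -0.03 and 0.03 m and angle between the x axis of short_plug and the x axis of short_box, either way round below 0.5 rad and z of wide_spool in the frame of spool_tray between 0 and 0.011 m and x of wide_spool in the frame of spool_tray between -0.045 and 0.045 m and y of wide_spool in the frame of spool_tray between -0.045 and 0.045 m and z of slim_spool in the frame of spool_tray between 0 and 0.011 m and x of slim_spool in the frame of spool_tray between -0.055 and 0.055 m and y of slim_spool in the frame of spool_tray between -0.055 and 0.055 m and z of sinker in the frame of dish between 0 and 0.011 m and horizontal distance between sinker and dish below 0.04 m); the robot touches nothing.
It also fails if it takes over 120 s, if anything falls off the work surface, if the arm or the gripper's body presses on something with over 40 N, if the wrist force passes 120 N, or if a joint passes its speed limit or range.

## Working session

There is one attempt and no reset: what is moved stays moved. The work goes in short steps, Python scripts to look and compute and a tool call to move; the robot and the scene stay as the last step left them, time stands still between calls to the robot, and variables do not carry over. Pictures are saved under pics/ and viewed, at most 14 in all, crops included, and the job is handed in when it is done.

Besides the shell and the picture viewer there is one more tool, called after ">>>" by a JSON object that holds its "method" and its "body". jog_arm: Moves the arm, as the interface text tells. Its arguments: {"type":"object","properties":{"rows":{"type":"array"},"force":{"type":"number"}},"required":["rows"]}

```bash
mkdir -p pics; cat > h.py <<'E'
from station import robot
import numpy as np, cv2
def ray(p,uv):
    f=240/np.tan(np.radians(p["fovy"])/2)
    d=(np.array(uv,float)-[p["cx"],p["cy"]])/f
    u=d.copy()
    for _ in range(30): u=d/(1+p["k1"]*(u@u))
    P=np.array(p["pose"]); return P[:3,3],P[:3,:3]@np.array([u[0],u[1],1])
def at(p,uv,z=0.):
    o,d=ray(p,uv); return (o+d*(z-o[2])/d[2])[:2]
def save(p,n): cv2.imwrite(f"pics/{n}.png",p["frame"][:,:,::-1])
E
python3 - <<'E'
from h import *
for n in("scene","top"):
    p=robot.capture(n); save(p,n+"0"); print(n,p["fovy"],np.round(p["pose"],3).tolist())
    for l,z in dict(long_plug=.013,short_plug=.013,wide_spool=.014,slim_spool=.02,sinker=.015,long_box=.008,short_box=.008,spool_tray=.008,dish=.008).items():
        print(l,[(round(r["score"],2),np.round(r["position"]).tolist(),np.round(at(p,r["position"],z),3).tolist()) for r in robot.recognise(p,l)])
s=robot.read_state();print(s["time_s"],s["eef_pos"],s["eef_rot"],s["grip_width"])
E
```

```text
scene 51.03996384081026 [[-0.31, 0.806, -0.505, 1.036], [0.951, 0.264, -0.161, 0.172], [0.003, -0.53, -0.848, 0.884], [0.0, 0.0, 0.0, 1.0]]
long_plug [(0.58, [254.0, 193.0], [0.443, -0.177])]
short_plug [(0.74, [323.0, 214.0], [0.451, -0.017])]
wide_spool [(0.71, [405.0, 235.0], [0.447, 0.159]), (0.46, [491.0, 245.0], [0.417, 0.332])]
slim_spool [(0.51, [194.0, 164.0], [0.413, -0.334]), (0.45, [452.0, 323.0], [0.614, 0.286])]
sinker [(0.83, [489.0, 245.0], [0.419, 0.328])]
long_box [(0.95, [451.0, 320.0], [0.604, 0.285]), (0.85, [474.0, 190.0], [0.279, 0.278]), (0.81, [410.0, 420.0], [0.805, 0.252]), (0.78, [277.0, 386.0], [0.82, 0.018])]
short_box [(0.86, [182.0, 230.0], [0.577, -0.287])]
spool_tray [(0.81, [354.0, 308.0], [0.637, 0.105])]
dish [(0.84, [265.0, 277.0], [0.627, -0.081])]
top 53.904643792681156 [[-0.0, -0.978, 0.209, 0.347], [-1.0, 0.001, 0.001, -0.01], [-0.001, -0.209, -0.978, 1.04], [0.0, 0.0, 0.0, 1.0]]
long_plug [(0.66, [401.0, 296.0], [0.439, -0.177])]
short_plug [(0.54, [324.0, 288.0], [0.457, -0.009])]
wide_spool [(0.8, [244.0, 294.0], [0.444, 0.164])]
slim_spool [(0.71, [396.0, 297.0], [0.437, -0.166]), (0.56, [476.0, 309.0], [0.41, -0.341])]
sinker [(0.67, [164.0, 308.0], [0.412, 0.34]), (0.6, [356.0, 207.0], [0.64, -0.082])]
long_box [(0.87, [212.0, 142.0], [0.803, 0.254]), (0.65, [191.0, 224.0], [0.603, 0.293]), (0.59, [190.0, 379.0], [0.262, 0.276]), (0.57, [309.0, 135.0], [0.82, 0.025])]
short_box [(0.93, [444.0, 232.0], [0.585, -0.281])]
spool_tray [(0.87, [269.0, 207.0], [0.641, 0.115]), (0.33, [321.0, 292.0], [0.45, -0.004])]
dish [(0.98, [354.0, 210.0], [0.636, -0.078])]
1.0 [ 0.18898476 -0.64801947  0.22268851] [3.10996539e+00 4.44223891e-01 2.27496695e-06] 0.08821413951562049
```

View pics/top0.png

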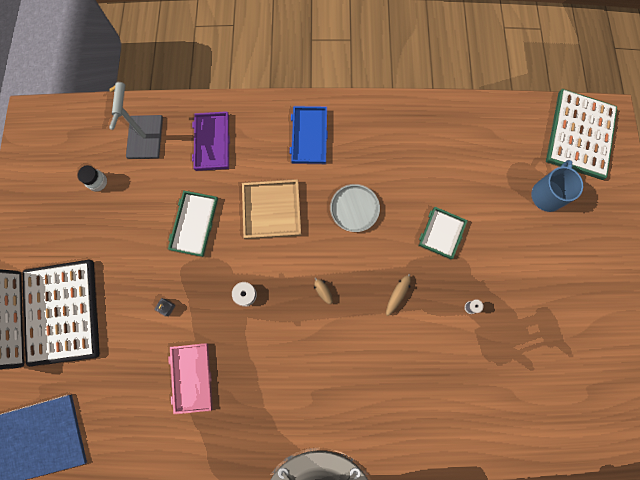

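View pics/scene0.png

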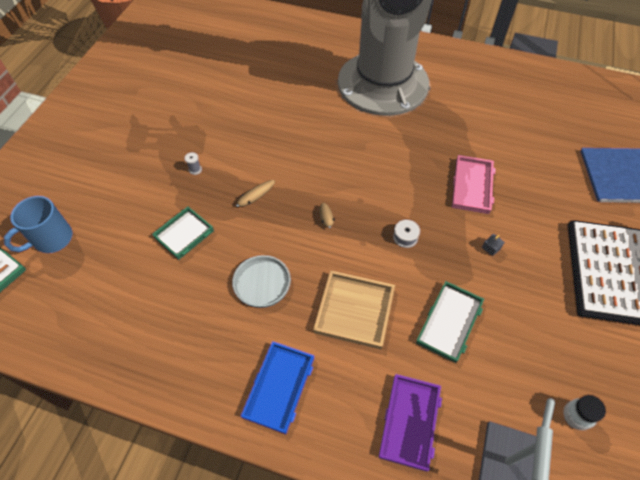

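Candidates in the top picture are as follows.
- **long_box:** green (195,224). The purple (211,141), blue (309,135) and pink (191,379) look-alikes are out by colour.
- **short_box:** green (444,232). The lure case at (583,133) is not it.
- **Plugs:** long at (401,296), short at (324,290).
- **Spools:** wide at (244,294), slim at (475,307). The black-capped jar at (92,178) is not one.
- **Sinker:** (164,306).
- **Dish:** (354,208).
- **Tray:** (271,208).

The scene picture shows the same layout.

```bash
cat >> h.py <<'E'
# half-height used for silhouettes, approx table location to pick candidate
OB=dict(long_plug=(.013,(.44,-.177)),short_plug=(.013,(.453,-.012)),wide_spool=(.014,(.445,.162)),slim_spool=(.021,(.411,-.338)),sinker=(.015,(.415,.334)),
 long_box=(.012,(.604,.287)),short_box=(.012,(.58,-.284)),spool_tray=(.012,(.64,.11)),dish=(.012,(.632,-.08)))
def meas(p,l,z=None,near=None):
    z0,n0=OB[l]; z=z0 if z is None else z; near=n0 if near is None else near; out=None
    for r in robot.outline_of(p,l):
        m=r["region"].astype(np.uint8)
        c,_=cv2.findContours(m,cv2.RETR_EXTERNAL,cv2.CHAIN_APPROX_NONE)
        if not c: continue
        c=max(c,key=cv2.contourArea)[:,0,:]
        w=np.array([at(p,q,z) for q in c]); (x,y),(a,b),t=cv2.minAreaRect((w*1000).astype(np.float32))
        if a<b: a,b,t=b,a,t+90
        if np.hypot(x/1000-near[0],y/1000-near[1])<.06:
            ys,xs=np.nonzero(m); full=np.array([at(p,q,z) for q in zip(xs,ys)])
            return dict(rect=(round(x/1000,4),round(y/1000,4)),size=(round(a),round(b)),deg=round((t+90)%180-90,1),cen=np.round(full.mean(0),4).tolist(),score=round(r["score"],2))
E
python3 - <<'E'
from h import *
P={n:robot.capture(n) for n in("scene","top")}
for l in OB:
    for n in P: print(l,n,meas(P[n],l))
T=P["top"]["frame"]; r=lambda x,y:cv2.resize(T[y-35:y+35,x-35:x+35],(260,260),interpolation=cv2.INTER_CUBIC)
g=np.vstack([np.hstack([r(164,306),r(324,290),r(401,296)]),np.hstack([r(195,224),r(444,232),r(475,307)])])
cv2.imwrite("pics/crop.png",g[:,:,::-1])
E
```

```text
long_plug scene {'rect': (0.4399, -0.1739), 'size': (97, 32), 'deg': -31.8, 'cen': [0.4415, -0.1753], 'score': 0.67}
long_plug top {'rect': (0.4438, -0.1708), 'size': (97, 26), 'deg': -27.9, 'cen': [0.444, -0.1706], 'score': 0.57}
short_plug scene {'rect': (0.449, -0.0121), 'size': (57, 24), 'deg': 32.9, 'cen': [0.4503, -0.0113], 'score': 0.64}
short_plug top {'rect': (0.4503, -0.0074), 'size': (58, 25), 'deg': 26.7, 'cen': [0.4515, -0.0076], 'score': 0.67}
wide_spool scene {'rect': (0.4428, 0.1621), 'size': (70, 51), 'deg': 7.1, 'cen': [0.4433, 0.1611], 'score': 0.75}
wide_spool top {'rect': (0.4453, 0.1641), 'size': (52, 47), 'deg': 46.0, 'cen': [0.4454, 0.1639], 'score': 0.98}
slim_spool scene {'rect': (0.4133, -0.3382), 'size': (64, 26), 'deg': 39.2, 'cen': [0.4138, -0.3377], 'score': 0.59}
slim_spool top {'rect': (0.4154, -0.3333), 'size': (40, 28), 'deg': 89.5, 'cen': [0.4156, -0.3336], 'score': 0.45}
sinker scene {'rect': (0.4135, 0.3341), 'size': (48, 34), 'deg': -28.1, 'cen': [0.4145, 0.3342], 'score': 0.8}
sinker top {'rect': (0.4141, 0.3391), 'size': (37, 30), 'deg': 65.3,
[... 253 characters left out ...]
'score': 0.93}
short_box scene {'rect': (0.5822, -0.2801), 'size': (100, 91), 'deg': -23.8, 'cen': [0.5835, -0.2796], 'score': 0.97}
short_box top {'rect': (0.5826, -0.2762), 'size': (107, 91), 'deg': -23.2, 'cen': [0.5821, -0.276], 'score': 0.6}
spool_tray scene {'rect': (0.6371, 0.1062), 'size': (136, 129), 'deg': 3.5, 'cen': [0.6395, 0.1068], 'score': 0.58}
spool_tray top {'rect': (0.6368, 0.1102), 'size': (133, 130), 'deg': 3.6, 'cen': [0.6363, 0.1096], 'score': 0.73}
dish scene {'rect': (0.637, -0.0835), 'size': (112, 110), 'deg': 70.0, 'cen': [0.6386, -0.0833], 'score': 0.62}
dish top {'rect': (0.6384, -0.0804), 'size': (110, 109), 'deg': -46.0, 'cen': [0.6385, -0.0804], 'score': 0.71}
```

View pics/crop.png

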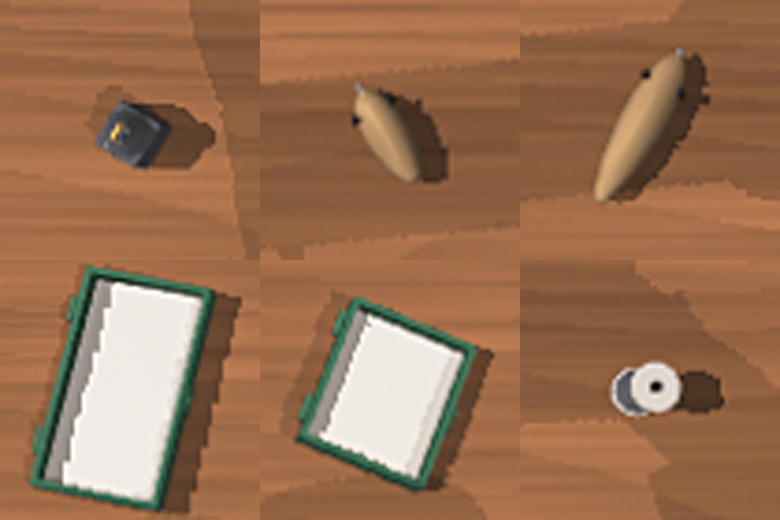

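The crop confirms the green boxes, the plugs (dark eyes at the nose), the square sinker and the slim spool. Starting with the slim spool.

Units first: shifts go in shares of 0.8 m and turns go in shares of 2 rad. So 31.2 cm / 80 = 0.39, 22.5 cm / 80 = 0.2813, -13 degrees / 114.5916 = -0.1134.

>>> {"method": "jog_arm", "body": {"rows": [[[0,0,-0.1134],[0.2813,0.39,-0.125],8.7],[[0,0,-0.1134],[0.2813,0.39,-0.125],8.7],[[0,0,-0.1134],[0.2813,0.39,-0.125],8.7],[[0,0,-0.1134],[0.2813,0.39,-0.125],7],[[0,0,-0.1134],[0.2813,0.39,-0.125],7],[[0,0,-0.1134],[0.2813,0.39,-0.125],7],[[0,0,-0.1134],[0.2813,0.39,-0.125],7],[[0,0,-0.1134],[0.2813,0.39,-0.125],7]], "force": 15}}

```text
time_s: 3.0
eef_pos: [0.4151, -0.3343, 0.1224]
eef_rot: [-3.139, -0.096, 0.0]
wrist_force: [0.4, -0.8, 0.3]
grip_width: 0.0702
finger_force: 0.0
```

In the tool's units: -11.1 cm / 80 = -0.1388, -9 cm / 80 = -0.1125.

>>> {"method": "jog_arm", "body": {"rows": [[[0,0,0],[0,-0.0013,-0.0625],7],[[0,0,0],[0,-0.0013,-0.1125],7],[[0,0,0],[0,-0.0013,-0.1388],7],[[0,0,0],[0,-0.0013,-0.1388],7],[[0,0,0],[0,-0.0013,-0.1388],2.2],[[0,0,0],[0,-0.0013,-0.1388],2.2],[[0,0,0],[0,-0.0013,-0.1388],2.2],[[0,0,0],[0,-0.0013,-0.1388],2.2]]}}

```text
time_s: 4.0
eef_pos: [0.4143, -0.3372, 0.0121]
eef_rot: [3.14, 0.089, 0.001]
wrist_force: [-0.3, 0.7, -0.3]
grip_width: 0.0335
finger_force: 0.3
```

In the tool's units: 9 cm / 80 = 0.1125, 4 cm / 80 = 0.05.

>>> {"method": "jog_arm", "body": {"rows": [[[0,0,0],[0,0,0],2.2],[[0,0,0],[0,0,0],2.2],[[0,0,0],[0,0,0],2.2],[[0,0,0],[0,0,0.05],2.2],[[0,0,0],[0,0,0.1125],2.2]]}}

```text
time_s: 4.62
eef_pos: [0.4131, -0.3364, 0.1015]
eef_rot: [-3.139, -0.09, 0.004]
wrist_force: [0.8, -0.5, 0.5]
grip_width: 0.0279
finger_force: 15.0
```

In the tool's units: 44.2 cm / 80 = 0.5525, 18.9 cm / 80 = 0.2363.

>>> {"method": "jog_arm", "body": {"rows": [[[0,0,0],[0.2363,0.5525,0],2.2],[[0,0,0],[0.2363,0.5525,0],2.2],[[0,0,0],[0.2363,0.5525,0],2.2],[[0,0,0],[0.2363,0.5525,0],2.2],[[0,0,0],[0.2363,0.5525,0],2.2],[[0,0,0],[0.2363,0.5525,0],2.2],[[0,0,0],[0.2363,0.5525,0],2.2],[[0,0,0],[0.2363,0.5525,0],2.2]]}}

```text
time_s: 5.62
eef_pos: [0.6035, 0.1086, 0.1013]
eef_rot: [-3.139, -0.094, -0.0]
wrist_force: [1.1, -0.2, 0.1]
grip_width: 0.0279
finger_force: 15.0
```

In the tool's units: -8.4 cm / 80 = -0.105, -8.3 cm / 80 = -0.1038.

>>> {"method": "jog_arm", "body": {"rows": [[[0,0,0],[0,0,0],2.2],[[0,0,0],[0,0,-0.0625],2.2],[[0,0,0],[0,0,-0.0938],2.2],[[0,0,0],[0,0,-0.1038],2.2],[[0,0,0],[0,0,-0.105],2.2],[[0,0,0],[0,0,-0.105],2.2]]}}

```text
time_s: 6.38
eef_pos: [0.6037, 0.1047, 0.0186]
eef_rot: [-3.14, -0.088, -0.003]
wrist_force: [0.4, -0.0, -0.3]
grip_width: 0.028
finger_force: 15.0
```

In the tool's units: 11 cm / 80 = 0.1375, 9 cm / 80 = 0.1125.

>>> {"method": "jog_arm", "body": {"rows": [[[0,0,0],[0,0,-0.0019],2.2],[[0,0,0],[0,0,-0.0019],2.2],[[0,0,0],[0,0,-0.0019],5],[[0,0,0],[0,0,-0.0019],5],[[0,0,0],[0,0,-0.0019],5],[[0,0,0],[0,0,0.05],5],[[0,0,0],[0,0,0.1125],7],[[0,0,0],[0,0,0.1375],8.7]]}}

```text
time_s: 7.38
eef_pos: [0.6045, 0.1054, 0.1308]
eef_rot: [-3.139, -0.089, -0.007]
wrist_force: [-0.4, 0.4, -0.3]
grip_width: 0.0669
finger_force: 0.0
```

In the tool's units: -15.9 cm / 80 = -0.1988, 5.8 cm / 80 = 0.0725.

>>> {"method": "jog_arm", "body": {"rows": [[[0,0,0],[-0.1988,0.0725,0],8.7],[[0,0,0],[-0.1988,0.0725,0],8.7],[[0,0,0],[-0.1988,0.0725,0],8.7],[[0,0,0],[-0.1988,0.0725,0],8.7],[[0,0,0],[-0.1988,0.0725,-0.0625],8.7],[[0,0,0],[-0.1988,0.0725,-0.125],8.7],[[0,0,0],[-0.1988,0.0725,-0.155],8.7],[[0,0,0],[-0.1988,0.0725,-0.155],8.7]]}}

```text
time_s: 8.38
eef_pos: [0.4448, 0.1623, 0.0023]
eef_rot: [3.139, 0.088, -0.002]
wrist_force: [-0.4, 0.2, -0.1]
grip_width: 0.0873
finger_force: 0.0
```

In the tool's units: 9 cm / 80 = 0.1125, 4 cm / 80 = 0.05.

>>> {"method": "jog_arm", "body": {"rows": [[[0,0,0],[0,0,0],4.4],[[0,0,0],[0,0,0],4.4],[[0,0,0],[0,0,0],4.4],[[0,0,0],[0,0,0],4.4],[[0,0,0],[0,0,0],4.4],[[0,0,0],[0,0,0],4.4],[[0,0,0],[0,0,0.05],4.4],[[0,0,0],[0,0,0.1125],4.4]]}}

```text
time_s: 9.38
eef_pos: [0.4429, 0.1626, 0.0937]
eef_rot: [3.139, 0.09, -0.005]
wrist_force: [-0.0, 0.9, 0.6]
grip_width: 0.0496
finger_force: 15.0
```

In the tool's units: 21.6 cm / 80 = 0.27, -8.2 cm / 80 = -0.1025.

>>> {"method": "jog_arm", "body": {"rows": [[[0,0,0],[0.27,-0.065,0],4.4],[[0,0,0],[0.27,-0.065,0],4.4],[[0,0,0],[0.27,-0.065,0],4.4],[[0,0,0],[0.27,-0.065,0],4.4],[[0,0,0],[0.27,-0.065,0],4.4],[[0,0,0],[0.27,-0.065,-0.05],4.4],[[0,0,0],[0.27,-0.065,-0.0875],4.4],[[0,0,0],[0.27,-0.065,-0.1025],4.4]]}}

```text
time_s: 10.38
eef_pos: [0.6573, 0.1114, 0.0096]
eef_rot: [3.14, 0.091, -0.007]
wrist_force: [-0.5, 0.0, -0.0]
grip_width: 0.0498
finger_force: 15.0
```

In the tool's units: -0.2 cm / 80 = -0.0025, -0.1 cm / 80 = -0.0013.

>>> {"method": "jog_arm", "body": {"rows": [[[0,0,0],[0,0,-0.0013],4.4],[[0,0,0],[0,0,-0.0025],4.4],[[0,0,0],[0,0,-0.0025],4.4]]}}

```text
time_s: 10.75
eef_pos: [0.6607, 0.1112, 0.0108]
eef_rot: [-3.14, -0.089, -0.003]
wrist_force: [0.3, 0.1, -0.6]
grip_width: 0.0496
finger_force: 15.0
```

In the tool's units: -12 cm / 80 = -0.15, 11 cm / 80 = 0.1375, -20 degrees / 114.5916 = -0.1745.

>>> {"method": "jog_arm", "body": {"rows": [[[0,0,0],[0,0,-0.0013],4.4],[[0,0,0],[0,0,-0.0013],6.8],[[0,0,0],[0,0,-0.0013],6.8],[[0,0,0],[0,0,-0.0013],6.8],[[0,0,0],[0,0,0.0625],6.8],[[0,0,0],[0,0,0.1375],6.8],[[0,0,-0.0873],[-0.075,0.05,0.1375],6.8],[[0,0,-0.1745],[-0.15,0.1,0.1375],6.8]]}}

```text
time_s: 11.75
eef_pos: [0.5557, 0.1811, 0.1207]
eef_rot: [-3.105, 0.469, -0.003]
wrist_force: [0.3, 2.4, -0.2]
grip_width: 0.0681
finger_force: 0.0
```

In the tool's units: 14.6 cm / 80 = 0.1825, -12.6 cm / 80 = -0.1575, -10 degrees / 114.5916 = -0.0873.

>>> {"method": "jog_arm", "body": {"rows": [[[0,0,-0.0873],[-0.1575,0.1825,0],7],[[0,0,-0.0873],[-0.1575,0.1825,0],7],[[0,0,-0.0873],[-0.1575,0.1825,0],7],[[0,0,-0.0873],[-0.1575,0.1825,0],7],[[0,0,-0.0873],[-0.1575,0.1825,-0.05],7],[[0,0,-0.0873],[-0.1575,0.1825,-0.05],7]]}}

```text
time_s: 12.5
eef_pos: [0.429, 0.324, 0.0777]
eef_rot: [3.051, -0.727, -0.004]
wrist_force: [0.2, -0.3, -0.2]
grip_width: 0.0698
finger_force: 0.0
```

```bash
python3 - <<'E'
from h import *
p=robot.capture("top"); q=robot.capture("scene"); save(p,"t1")
s=robot.read_state();print(s["eef_pos"],s["eef_rot"])
for l in("sinker",): print(meas(p,l),meas(q,l))
for l,n in(("wide_spool",(.659,.110)),("slim_spool",(.603,.106))): print(l,meas(p,l,.02,n),meas(q,l,.02,n))
cv2.imwrite("pics/c1.png",np.hstack([cv2.resize(p["frame"][150:330,120:320],(400,360)),cv2.resize(q["frame"][200:380,300:500],(400,360))])[:,:,::-1])
E
```

```text
[0.43074959 0.3255025  0.08005574] [ 3.05524209e+00 -7.28592790e-01  1.06618004e-04]
None {'rect': (0.4142, 0.3345), 'size': (50, 36), 'deg': -28.1, 'cen': [0.4148, 0.335], 'score': 0.68}
wide_spool {'rect': (0.6591, 0.1116), 'size': (59, 50), 'deg': 1.1, 'cen': [0.6596, 0.1112], 'score': 0.96} {'rect': (0.659, 0.1086), 'size': (60, 50), 'deg': 17.1, 'cen': [0.6598, 0.1082], 'score': 0.77}
slim_spool {'rect': (0.6065, 0.1069), 'size': (37, 29), 'deg': 1.2, 'cen': [0.6057, 0.1068], 'score': 0.52} {'rect': (0.5989, 0.1022), 'size': (46, 26), 'deg': 10.7, 'cen': [0.5987, 0.1022], 'score': 0.84}
```

View pics/c1.png

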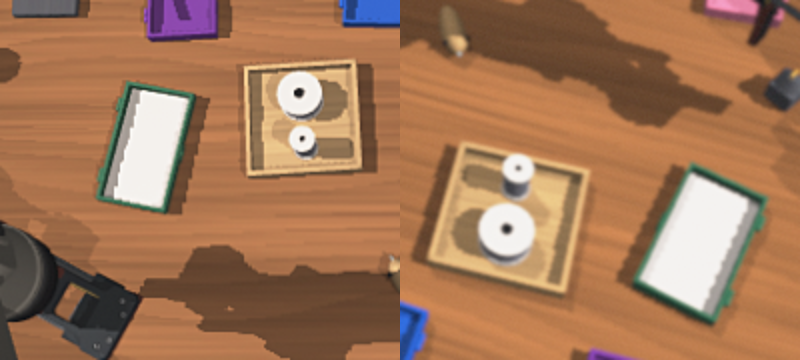

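The top crop shows both spools upright in the tray, wide near crop (300,95) and slim near (303,140). Next is the sinker.

In the tool's units: -7.5 cm / 80 = -0.0938, -1.6 cm / 80 = -0.02.

>>> {"method": "jog_arm", "body": {"rows": [[[0,0,0],[-0.02,0.015,0],7],[[0,0,0],[-0.02,0.015,-0.0375],7],[[0,0,0],[-0.02,0.015,-0.075],7],[[0,0,0],[-0.02,0.015,-0.0938],7],[[0,0,0],[-0.02,0.015,-0.0938],2.4],[[0,0,0],[-0.02,0.015,-0.0938],2.4],[[0,0,0],[-0.02,0.015,-0.0938],2.4],[[0,0,0],[-0.02,0.015,-0.0938],2.4]], "force": 30}}

```text
time_s: 13.9
eef_pos: [0.4144, 0.3387, 0.0053]
eef_rot: [-3.055, 0.726, -0.001]
wrist_force: [0.0, -0.6, -0.3]
grip_width: 0.0334
finger_force: 0.0
```

In the tool's units: 11 cm / 80 = 0.1375, 7 cm / 80 = 0.0875.

>>> {"method": "jog_arm", "body": {"rows": [[[0,0,0],[0,0,0],2.4],[[0,0,0],[0,0,0],2.4],[[0,0,0],[0,0,0],2.4],[[0,0,0],[0,0,0.0375],2.4],[[0,0,0],[0,0,0.0875],2.4],[[0,0,0],[0,0,0.1375],2.4]]}}

```text
time_s: 14.65
eef_pos: [0.4134, 0.3378, 0.1152]
eef_rot: [3.055, -0.726, -0.001]
wrist_force: [0.6, 1.0, -2.6]
grip_width: 0.0302
finger_force: 29.6
```

In the tool's units: -42 cm / 80 = -0.525, 22.4 cm / 80 = 0.28.

>>> {"method": "jog_arm", "body": {"rows": [[[0,0,0],[0.28,-0.525,0],2.4],[[0,0,0],[0.28,-0.525,0],2.4],[[0,0,0],[0.28,-0.525,0],2.4],[[0,0,0],[0.28,-0.525,0],2.4],[[0,0,0],[0.28,-0.525,0],2.4],[[0,0,0],[0.28,-0.525,0],2.4],[[0,0,0],[0.28,-0.525,0],2.4],[[0,0,0],[0.28,-0.525,0],2.4]]}}

```text
time_s: 15.65
eef_pos: [0.6382, -0.0858, 0.114]
eef_rot: [3.054, -0.731, -0.001]
wrist_force: [0.5, 1.0, -2.7]
grip_width: 0.03
finger_force: 29.6
```

In the tool's units: -10.3 cm / 80 = -0.1288, -10 cm / 80 = -0.125.

>>> {"method": "jog_arm", "body": {"rows": [[[0,0,0],[0,0,0],2.4],[[0,0,0],[0,0,-0.0625],2.4],[[0,0,0],[0,0,-0.1063],2.4],[[0,0,0],[0,0,-0.125],2.4],[[0,0,0],[0,0,-0.1288],2.4],[[0,0,0],[0,0,-0.1288],2.4]]}}

```text
time_s: 16.4
eef_pos: [0.6389, -0.0814, 0.0128]
eef_rot: [-3.056, 0.726, -0.003]
wrist_force: [0.3, -1.3, -3.2]
grip_width: 0.0301
finger_force: 29.6
```

In the tool's units: 9 cm / 80 = 0.1125, -0.15 cm / 80 = -0.0019, -3 degrees / 114.5916 = -0.0262.

>>> {"method": "jog_arm", "body": {"rows": [[[0,0,0],[0,0,-0.0019],2.4],[[0,0,0],[0,0,-0.0019],2.4],[[0,0,0],[0,0,-0.0019],5.5],[[0,0,0],[0,0,-0.0019],5.5],[[0,0,0],[0,0,-0.0019],5.5],[[0,0,0],[0,0,0.05],5.5],[[0,0,0],[0,0,0.1125],5.5],[[0,0,-0.0262],[-0.075,-0.0375,0.1125],6]]}}

```text
time_s: 17.4
eef_pos: [0.5886, -0.1073, 0.1063]
eef_rot: [-3.034, 0.799, -0.019]
wrist_force: [-1.0, -1.5, 0.0]
grip_width: 0.0596
finger_force: 0.0
```

In the tool's units: -13.4 cm / 80 = -0.1675, -6.3 cm / 80 = -0.0788.

>>> {"method": "jog_arm", "body": {"rows": [[[0,0,0],[-0.1675,-0.0788,0],6],[[0,0,0],[-0.1675,-0.0788,0],6],[[0,0,0],[-0.1675,-0.0788,0],6],[[0,0,0],[-0.1675,-0.0788,0],6],[[0,0,0],[-0.1675,-0.0788,0],6]]}}

```text
time_s: 18.02
eef_pos: [0.4504, -0.1718, 0.1021]
eef_rot: [-3.037, 0.803, -0.003]
wrist_force: [0.6, 0.7, -0.7]
grip_width: 0.0598
finger_force: 0.0
```

```bash
python3 - <<'E'
from h import *
q=robot.capture("scene"); p=robot.capture("top")
s=robot.read_state();print(s["eef_pos"],s["eef_rot"])
for l in("long_plug",): print(meas(p,l),meas(q,l))
print(meas(p,"sinker",.02,(.638,-.082)),meas(q,"sinker",.02,(.638,-.082)))
cv2.imwrite("pics/c2.png",np.hstack([cv2.resize(p["frame"][150:330,290:490],(400,360)),cv2.resize(q["frame"][130:310,180:380],(400,360))])[:,:,::-1])
E
```

```text
[ 0.45007817 -0.17165557  0.10174991] [-3.03687582e+00  8.02635799e-01 -1.87674985e-03]
{'rect': (0.4252, -0.1603), 'size': (58, 23), 'deg': -27.9, 'cen': [0.428, -0.161], 'score': 0.8} {'rect': (0.4408, -0.1754), 'size': (101, 32), 'deg': -30.4, 'cen': [0.4424, -0.1759], 'score': 0.72}
{'rect': (0.6391, -0.0817), 'size': (38, 31), 'deg': -26.6, 'cen': [0.6392, -0.0816], 'score': 0.77} {'rect': (0.6391, -0.0852), 'size': (40, 35), 'deg': 61.3, 'cen': [0.6391, -0.0854], 'score': 0.84}
```

View pics/c2.png

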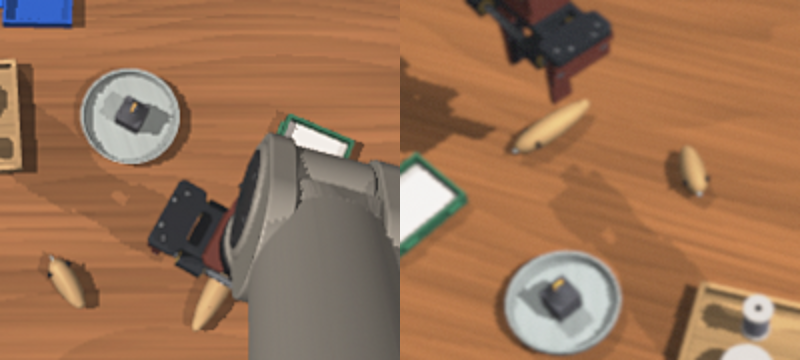

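The top crop shows the sinker upright in the dish at crop (132,113), and the long plug aligned under the gripper.

>>> {"method": "jog_arm", "body": {"rows": [[[0,0,0],[-0.005,-0.0038,0],6],[[0,0,0],[-0.005,-0.0038,-0.0625],6],[[0,0,0],[-0.005,-0.0038,-0.1063],6],[[0,0,0],[-0.005,-0.0038,-0.1225],6],[[0,0,0],[-0.005,-0.0038,-0.1225],2],[[0,0,0],[-0.005,-0.0038,-0.1225],2],[[0,0,0],[-0.005,-0.0038,-0.1225],2],[[0,0,0],[-0.005,-0.0038,-0.1225],2]], "force": 12}}

```text
time_s: 19.32
eef_pos: [0.4448, -0.1758, 0.0045]
eef_rot: [-3.036, 0.806, -0.003]
wrist_force: [-0.7, -0.1, 6.7]
grip_width: 0.0262
finger_force: 12.0
```

In the tool's units: 11 cm / 80 = 0.1375, 7 cm / 80 = 0.0875.

>>> {"method": "jog_arm", "body": {"rows": [[[0,0,0],[0,0,0],2],[[0,0,0],[0,0,0],2],[[0,0,0],[0,0,0.0375],2],[[0,0,0],[0,0,0.0875],2],[[0,0,0],[0,0,0.1375],2]]}}

```text
time_s: 19.95
eef_pos: [0.4438, -0.1755, 0.1149]
eef_rot: [3.036, -0.806, -0.001]
wrist_force: [1.3, 0.0, 0.3]
grip_width: 0.0259
finger_force: 12.0
```

In the tool's units: 45.7 cm / 80 = 0.5713, 16.6 cm / 80 = 0.2075, 18.5 degrees / 114.5916 = 0.1614.

>>> {"method": "jog_arm", "body": {"rows": [[[0,0,0.1614],[0.2075,0.5713,0],2],[[0,0,0.1614],[0.2075,0.5713,0],2],[[0,0,0.1614],[0.2075,0.5713,0],2],[[0,0,0.1614],[0.2075,0.5713,0],2],[[0,0,0.1614],[0.2075,0.5713,0],2],[[0,0,0.1614],[0.2075,0.5713,0],2],[[0,0,0.1614],[0.2075,0.5713,0],2],[[0,0,0.1614],[0.2075,0.5713,0],2]]}}

```text
time_s: 20.95
eef_pos: [0.6102, 0.2844, 0.1137]
eef_rot: [-3.126, 0.305, -0.0]
wrist_force: [0.9, 0.5, -1.0]
grip_width: 0.0259
finger_force: 12.0
```

>>> {"method": "jog_arm", "body": {"rows": [[[0,0,0],[0,0,0],2],[[0,0,0],[0,0,-0.0625],2],[[0,0,0],[0,0,-0.1],2],[[0,0,0],[0,0,-0.1],2]]}}

```text
time_s: 21.45
eef_pos: [0.608, 0.2789, 0.0312]
eef_rot: [3.122, -0.309, -0.007]
wrist_force: [0.0, 0.7, 0.5]
grip_width: 0.0261
finger_force: 12.0
```

```bash
python3 - <<'E'
from h import *
q=robot.capture("scene"); p=robot.capture("top")
s=robot.read_state();print(s["eef_pos"],s["eef_rot"],s["grip_width"])
print(meas(q,"long_box"),meas(q,"long_plug",.05,(.606,.285)))
cv2.imwrite("pics/c3.png",np.hstack([cv2.resize(p["frame"][130:310,120:320],(400,360)),cv2.resize(q["frame"][230:410,350:550],(400,360))])[:,:,::-1])
E
```

```text
[0.61062206 0.28071304 0.03460465] [ 3.12632887e+00 -3.08973729e-01  1.13647069e-03] 0.025858819096471464
{'rect': (0.6331, 0.279), 'size': (90, 85), 'deg': -10.8, 'cen': [0.6422, 0.2783], 'score': 0.97} {'rect': (0.6254, 0.2723), 'size': (62, 29), 'deg': -12.2, 'cen': [0.6185, 0.2736], 'score': 0.68}
```

View pics/c3.png

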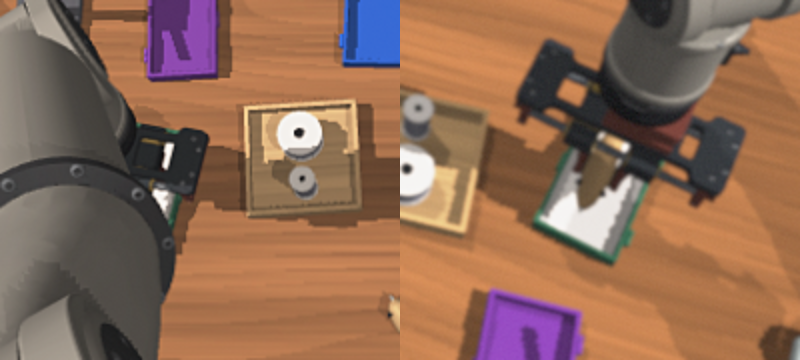

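The plug hangs over the long green box, along its length. Lowering it.

In the tool's units: -2.55 cm / 80 = -0.0319, -2.5 cm / 80 = -0.0313.

>>> {"method": "jog_arm", "body": {"rows": [[[0,0,0],[0,0,-0.0225],2],[[0,0,0],[0,0,-0.0313],2],[[0,0,0],[0,0,-0.0319],2],[[0,0,0],[0,0,-0.0319],2]]}}

```text
time_s: 22.15
eef_pos: [0.6099, 0.2813, 0.0078]
eef_rot: [3.126, -0.308, -0.001]
wrist_force: [0.9, 0.4, -1.0]
grip_width: 0.026
finger_force: 12.0
```

In the tool's units: 11 cm / 80 = 0.1375, -10 cm / 80 = -0.125.

>>> {"method": "jog_arm", "body": {"rows": [[[0,0,0],[0,0,0],3.6],[[0,0,0],[0,0,0],3.6],[[0,0,0],[0,0,0],3.6],[[0,0,0],[0,0,0.05],3.8],[[0,0,0],[0,0,0.1125],5],[[0,0,0],[0,0,0.1375],6],[[0,0,0],[-0.0375,-0.0625,0.1375],6],[[0,0,0],[-0.075,-0.125,0.1375],6]]}}

```text
time_s: 23.15
eef_pos: [0.5491, 0.1803, 0.1177]
eef_rot: [3.126, -0.306, -0.0]
wrist_force: [-0.2, -1.7, -0.4]
grip_width: 0.0598
finger_force: 0.0
```

In the tool's units: -18.9 cm / 80 = -0.2363, -9.7 cm / 80 = -0.1213, 41 degrees / 114.5916 = 0.3578.

>>> {"method": "jog_arm", "body": {"rows": [[[0,0,0.3578],[-0.1213,-0.2363,0],6],[[0,0,0.3578],[-0.1213,-0.2363,0],6],[[0,0,0.3578],[-0.1213,-0.2363,0],6],[[0,0,0.3578],[-0.1213,-0.2363,0],6],[[0,0,0.3578],[-0.1213,-0.2363,0],6],[[0,0,0.3578],[-0.1213,-0.2363,0],6]]}}

```text
time_s: 23.9
eef_pos: [0.4537, -0.0066, 0.1181]
eef_rot: [-3.037, -0.804, -0.001]
wrist_force: [-0.2, -0.3, 0.3]
grip_width: 0.0602
finger_force: 0.0
```

```bash
python3 - <<'E'
from h import *
q=robot.capture("scene"); p=robot.capture("top")
s=robot.read_state();print(s["eef_pos"],s["eef_rot"],s["grip_width"])
print(meas(q,"short_plug"),meas(q,"long_plug",.017,(.606,.285)),meas(p,"long_plug",.017,(.606,.285)),meas(q,"short_box"),meas(p,"short_box"))
cv2.imwrite("pics/c4.png",np.hstack([cv2.resize(p["frame"][130:310,120:320],(400,360)),cv2.resize(q["frame"][150:330,230:430],(400,360))])[:,:,::-1])
E
```

```text
[ 0.45386411 -0.00610517  0.11812978] [-3.03557033e+00 -8.07437210e-01 -9.78797207e-04] 0.05999335658556359
{'rect': (0.4487, -0.0123), 'size': (62, 27), 'deg': 32.8, 'cen': [0.4493, -0.0117], 'score': 0.58} {'rect': (0.6058, 0.2796), 'size': (101, 28), 'deg': -13.9, 'cen': [0.6077, 0.2788], 'score': 0.88} {'rect': (0.6057, 0.2823), 'size': (100, 29), 'deg': -10.4, 'cen': [0.6083, 0.2821], 'score': 0.66} {'rect': (0.5824, -0.2803), 'size': (100, 93), 'deg': -23.4, 'cen': [0.5834, -0.2805], 'score': 0.73} {'rect': (0.5812, -0.2775), 'size': (101, 91), 'deg': -25.9, 'cen': [0.5806, -0.2771], 'score': 0.63}
```

View pics/c4.png

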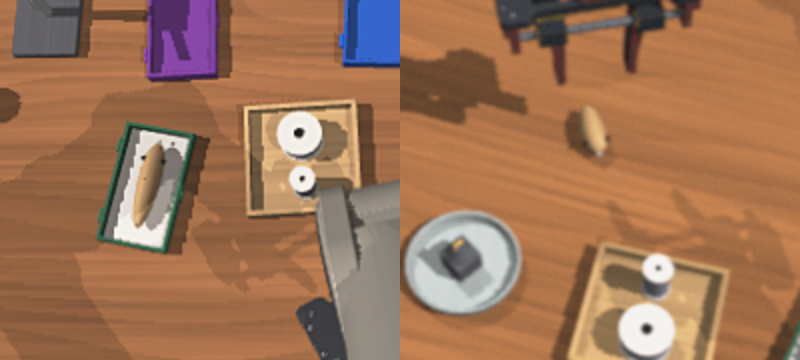

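The long plug lies centred and lengthwise in the long box (top crop (148,185)). The short plug sits below the open gripper.

In the tool's units: -11.3 cm / 80 = -0.1413, -9 cm / 80 = -0.1125.

>>> {"method": "jog_arm", "body": {"rows": [[[0,0,0],[-0.0013,-0.0038,-0.0625],6],[[0,0,0],[-0.0013,-0.0038,-0.1125],6],[[0,0,0],[-0.0013,-0.0038,-0.1413],6],[[0,0,0],[-0.0013,-0.0038,-0.1413],6],[[0,0,0],[-0.0013,-0.0038,-0.1413],2],[[0,0,0],[-0.0013,-0.0038,-0.1413],2],[[0,0,0],[-0.0013,-0.0038,-0.1413],2],[[0,0,0],[-0.0013,-0.0038,-0.1413],2]]}}

```text
time_s: 25.25
eef_pos: [0.4525, -0.0106, 0.0057]
eef_rot: [3.036, 0.807, 0.002]
wrist_force: [-1.2, -0.7, 5.4]
grip_width: 0.0261
finger_force: 12.0
```

In the tool's units: 11 cm / 80 = 0.1375, 7 cm / 80 = 0.0875.

>>> {"method": "jog_arm", "body": {"rows": [[[0,0,0],[0,0,0],2],[[0,0,0],[0,0,0],2],[[0,0,0],[0,0,0.0375],2],[[0,0,0],[0,0,0.0875],2],[[0,0,0],[0,0,0.1375],2]]}}

```text
time_s: 25.88
eef_pos: [0.4517, -0.0107, 0.1162]
eef_rot: [-3.036, -0.807, 0.001]
wrist_force: [1.3, 0.3, 0.1]
grip_width: 0.0258
finger_force: 12.0
```

In the tool's units: -27.2 cm / 80 = -0.34, 13.1 cm / 80 = 0.1638, -54 degrees / 114.5916 = -0.4712.

>>> {"method": "jog_arm", "body": {"rows": [[[0,0,-0.4712],[0.1638,-0.34,0],2],[[0,0,-0.4712],[0.1638,-0.34,0],2],[[0,0,-0.4712],[0.1638,-0.34,0],2],[[0,0,-0.4712],[0.1638,-0.34,0],2],[[0,0,-0.4712],[0.1638,-0.34,0],2],[[0,0,-0.4712],[0.1638,-0.34,0],2],[[0,0,-0.4712],[0.1638,-0.34,0],2],[[0,0,-0.4712],[0.1638,-0.34,0],2]]}}

```text
time_s: 26.88
eef_pos: [0.5828, -0.2807, 0.115]
eef_rot: [-3.071, 0.655, 0.001]
wrist_force: [0.4, 0.5, -0.4]
grip_width: 0.0259
finger_force: 12.0
```

In the tool's units: -10.55 cm / 80 = -0.1319, -10.5 cm / 80 = -0.1313.

>>> {"method": "jog_arm", "body": {"rows": [[[0,0,0],[0,0,-0.0625],2],[[0,0,0],[0,0,-0.1063],2],[[0,0,0],[0,0,-0.125],2],[[0,0,0],[0,0,-0.1313],2],[[0,0,0],[0,0,-0.1319],2],[[0,0,0],[0,0,-0.1319],2]]}}

```text
time_s: 27.62
eef_pos: [0.584, -0.283, 0.011]
eef_rot: [3.071, -0.659, 0.003]
wrist_force: [0.6, 0.3, -0.5]
grip_width: 0.0257
finger_force: 12.0
```

In the tool's units: 18 cm / 80 = 0.225, 15 cm / 80 = 0.1875.

>>> {"method": "jog_arm", "body": {"rows": [[[0,0,0],[0,0,-0.0013],2],[[0,0,0],[0,0,-0.0013],3.6],[[0,0,0],[0,0,-0.0013],3.6],[[0,0,0],[0,0,-0.0013],3.6],[[0,0,0],[0,0,0.05],3.8],[[0,0,0],[0,0,0.1125],5],[[0,0,0],[0,0,0.1875],6],[[0,0,0],[-0.0375,-0.0625,0.225],6]]}}

```text
time_s: 28.62
eef_pos: [0.559, -0.3263, 0.192]
eef_rot: [-3.073, 0.645, -0.01]
wrist_force: [-0.3, -0.4, -0.5]
grip_width: 0.0599
finger_force: 0.0
```

In the tool's units: -20 cm / 80 = -0.25, -15 cm / 80 = -0.1875.

>>> {"method": "jog_arm", "body": {"rows": [[[0,0,0],[-0.1875,-0.25,0],6],[[0,0,0],[-0.1875,-0.25,0],6],[[0,0,0],[-0.1875,-0.25,0],6],[[0,0,0],[-0.1875,-0.25,0],6],[[0,0,0],[-0.1875,-0.25,0],6]]}}

```text
time_s: 29.25
eef_pos: [0.3981, -0.5358, 0.1883]
eef_rot: [3.065, -0.675, -0.004]
wrist_force: [0.9, -0.1, -0.0]
grip_width: 0.0597
finger_force: 0.0
```

```bash
python3 - <<'E'
from h import *
q=robot.capture("scene"); p=robot.capture("top")
print(meas(q,"short_plug",.017,(.58,-.28)),meas(p,"short_plug",.017,(.58,-.28)))
cv2.imwrite("pics/c5.png",np.hstack([cv2.resize(p["frame"][150:330,150:470],(400,225)),cv2.resize(q["frame"][140:365,120:520],(400,225))])[:,:,::-1])
E
```

```text
{'rect': (0.5806, -0.2851), 'size': (59, 30), 'deg': -21.9, 'cen': [0.5817, -0.2855], 'score': 0.76} {'rect': (0.5832, -0.2813), 'size': (59, 25), 'deg': -28.9, 'cen': [0.5838, -0.282], 'score': 0.56}
```

View pics/c5.png

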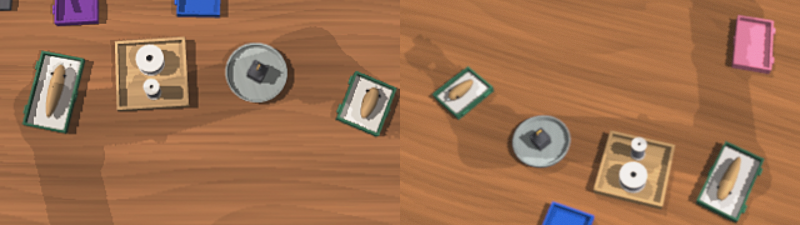

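All five items are in their containers, upright or lengthwise as asked, and the arm is clear. In the top half: long plug (57,92), spools (150,72), sinker (258,72), short plug (370,102).

```bash
python3 -c "
from station import robot
print(robot.close_job())"
```

```text
the job is handed in; nothing more can be done
None
```

I handed the job in with all five items flat in their own containers in the final pictures and the arm clear of them; the system did not report a verdict.

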